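Let down the wound spring winch on the study desk

TASK

The little spring winch of the school project has been left wound up. Throw its pawl lever right over to the off side, then take the crank, wind it on a touch until the pawl springs off the ratchet wheel, and ease the drum back slowly, keeping hold of it, until its lug rests gently against the stop post; never let it spin, never force the lever, the pawl or the stop, and leave the other things on the desk alone.

Things in the scene. Friction and masses are not known exactly. Their poses are not given: they have to be found in the camera images.
- winch: Hand winch screwed to the desk on a plywood base 220 x 180 x 16 mm (base x from -140 to 80 mm, y from -90 to 90 mm). Origin on the desk under the drum's upright axis; z up; its x and y give the directions used below. Seen from above it carries an aluminium spring drum, a 40-tooth steel ratchet wheel 100 mm across (top 48 mm up), a crank with a dark wooden knob, a pawl, and a small steel throw lever
- drum_axis (a point): Point on the upright axis of drum, wheel and crank, 62 mm above the desk (top of the hub)
- drum (a joint): Angle of drum, wheel and crank in rad, positive counterclockwise seen from above (the winding direction). 0 = let down: the lug under the crank touches the stop post. At the start about 1.1 to 2.7, held by the pawl. The crank arm points along the winch's own direction -75 deg + this angle (0 deg = winch x). A spring always drives it back (clockwise) with 0.36 N m at 0, rising 0.12 N m per rad (6 to 11 N at the knob); let go with the pawl off it spins back hard
- knob_mid (a point): Middle of the grip of the crank knob: an upright wooden cylinder 22 mm across and 38 mm tall (61 to 99 mm above the desk) that turns freely on its pin, on the crank arm's end, 62 mm from the drum axis; this point is 84 mm up. The crank arm beneath it is 16 mm wide, its top 60 mm above the desk
- lever (a joint): Angle of the throw lever in rad: 0 = on (start), grows as the lever turns clockwise seen from above, to its end stop at 0.8 = off. It stays where it is left; pushing it at the pin takes about 4 to 7 N until the stop. It is linked to the pawl through a spring: on presses the pawl into the wheel, off pulls it away, but a pawl that carries the drum's load stays caught until the drum is wound on about 0.04 to 0.1 rad (one tooth is 0.157 rad); then it springs out by itself
- lever_pivot (a point): Upright axis of lever and pawl, 56 mm above the desk, at winch x -68 mm, y +47 mm
- lever_pin: Upright steel pin 10 mm across and 32 mm tall on the lever's end, 40 mm from the lever's pivot, 56 to 88 mm above the desk; origin at the pin's foot. From on to off it travels 31 mm, almost straight along the winch's +y (at on it lies 200 deg, at off 154 deg, about the pivot, measured from winch x)
- pawl_nose (a point): Top of the pawl's round nose (4.4 mm across), 48 mm above the desk. In the wheel it lies 46 mm from the drum axis (horizontally; the tooth tips are at 50 mm), off the wheel more than 60 mm
- pawl: Dark steel pawl, 49 mm long, 8 mm thick, beside the ratchet wheel on the lever's pivot; origin on that pivot at desk height
- ratchet_wheel: The toothed wheel on the drum together with its lug (a 10 mm wide steel bar beneath the crank arm, 21 to 33 mm above the desk, reaching 63 mm from the axis); origin on the axis at desk height, x along the crank
- stop_post: Steel post 8 mm across, 38 mm high, on the base; the lug rests against it when the drum is let down; origin on its foot
- screwdriver: Bystander: screwdriver 180 mm long lying beside the winch
- eraser: Bystander: white eraser 45 x 22 x 13 mm
- screw_cup: Bystander: small white bowl 52 mm across, 32 mm high
- glue: Bystander: small glue bottle 34 mm across, 85 mm high
- tea_cup: Bystander: lidded white tea cup 90 mm across, 107 mm high
- tissue_box: Bystander: green tissue box 120 x 220 x 85 mm
- exercise_book: Bystander: exercise book 210 x 148 x 9 mm

How it is judged (in metres and radians):
On the way, in this order (a step that is already met when the one before it is completed fails the run):
1. the throw lever is over at off while the drum is still wound and caught (value of joint lever above 0.74 rad and value of joint drum above 0.6 rad), for 0.1 s.
2. the pawl has sprung off the wheel with the drum still wound (horizontal distance between pawl_nose and drum_axis above 0.058 m and value of joint drum above 0.6 rad), for 0.2 s.
3. the drum is let down to its stop (value of joint drum below 0.05 rad), for 0.2 s.
At the end, for the whole second after the job is handed in: The drum is let down (angle below 0.05 rad, at rest against the stop post), the lever is over at off (above 0.74 rad) and the pawl is off the wheel (nose more than 58 mm from the drum axis) (value of joint drum below 0.05 rad and value of joint lever above 0.74 rad and horizontal distance between pawl_nose and drum_axis above 0.058 m and velocity of joint drum between -0.1 and 0.1 rad/s); the robot touches nothing.
It fails at once if the drum spins back (faster than 2.0 rad/s) (velocity of joint drum below -2 rad/s).
It fails at once if the lever pin is forced (over 22 N) (contact force between anything else and lever_pin above 22 N).
It fails at once if the drum is forced against the pawl (over 60 N) (contact force between pawl and ratchet_wheel above 60 N).
It fails at once if the lug is slammed or forced on the stop post (over 22 N) (contact force between ratchet_wheel and stop_post above 22 N).
It fails at once if a bystander is disturbed (moved over 20 mm) (distance of any of screwdriver, eraser, screw_cup, glue, tea_cup, tissue_box, exercise_book from where it was at the start of the episode above 0.02 m).
It also fails if it takes over 54 s, if anything falls off the work surface, if the arm or the gripper's body presses on something with over 40 N, if the wrist force passes 120 N, or if a joint passes its speed limit or range.

ROBOT

A 6-joint arm with a two-finger parallel gripper is mounted at the origin on the work surface. World frame = base frame: x ahead of the robot, y to its left, z up, the work surface at z = 0. Lengths are in m, angles in degrees, forces in N, time in s.
With the tool pointing down it reaches from about 0.4 to 0.825 m from the base axis. Payload 7 kg.
Tool frame: the origin (TCP) lies at the centre of the arm's flange, where the gripper is bolted on; the fingertips stand 178 mm ahead of it and the grasp point (between the pads) lies 159 mm ahead of it (tip_reach is the distance from the TCP to the fingertips, in m); z points along the fingers, y is the line along which they close (so a half turn about z gives the same grasp; the last joint's range is limited). The gripper opens to 88 mm and grips with 3 to 60 N. Pads are 19 mm wide; open, the fingers measure 130 mm over their backs; the gripper's body (78 mm by 193 mm) begins 47 mm behind the grasp point.
Start: joints at [80.048, 20.546, 0.682, 0, -70.136, -16.507], TCP at [0.301, 0.604, 0.405] pointing down, gripper open.
Joint ranges: [-176.03, 176.03], [-82.01, 121.73], [-58.28, 71.71], [-173.87, 95.51], [-174.79, -0.11], [-173.66, 173.66]. Speed limits (degrees/s): [136.94, 136.94, 172.46, 180, 180, 180].

INTERFACE

Orientations are given as [roll, pitch, yaw] about the fixed x, y, z axes, in that order (R = Rz(yaw) Ry(pitch) Rx(roll)).
In Python, from plant import * gives the robot as it stands.
- The arm moves only by the shell command python3 -m handwheel 'ROWS'. ROWS is JSON, a list of rows, each a list of 7 numbers: the opening, from -1 (shut) to 1 (fully open), then the shift along the tool's x, y, z as a fraction of full scale, then the turn, a rotation vector about the tool's x, y, z as a fraction of full scale. A call has 1 to 5 rows; each row shifts and turns the commanded pose from where the row before left it, along the tool's axes as they then stand; what a row does not reach is not made up. Full scale, the value 1, is 0.025 m for a shift and 6 degrees for a turn. A row lasts 1/8 s, in which the tool goes at most 62.5 mm and 10.7 degrees, less where a joint would pass 70% of its speed; a pose out of reach is approached as far as the arm can. A call with a number of a shift or a turn outside -1 to 1 is refused whole. A call with a gripper value outside its range is refused whole. The fingers move at their own pace and stop on an object; the grip force is fixed at half the most. Time passes only in rows, so rows that do not move let the fingers close. It gives the time, the measured TCP pose, the force, the opening and the grip force at its end, in the units of the state.
- get_obs(): the state, without advancing time (a new reading comes with each control period).
- snapshot(name): name is "scene" or "top" or "wrist"; returns a dict with "color" (420x560x3 uint8, red, green, blue), "fx", "fy", "cx", "cy" (pixels), "R" (3x3) and "t" (3): a world point X has camera coordinates R X + t; the wrist camera has in their place "tool_from_camera" (4x4, takes a point from camera to tool coordinates, whose origin is the TCP and whose axes are the flange's). Camera axes: x right, y down, z forward; pixel columns grow to the right and rows downward; lengths in m; the calibration is good to about 2 mm. The wrist camera is an equidistant fisheye: a pixel r from the principal point sees the ray r / f radians off the axis. A picture is of the moment at which its call begins: read the wrist's pose just before it. There is no depth.
- close_job(): hands the job in; it is judged then, once.
The state is a dict: "clock": time; "joint_pos": joint angles; "qvel": joint speeds; "tau": joint torques, N m; "tool_pos": TCP position; "orientation": TCP orientation; "force": force on the tool from outside, world axes, zero at the start; "moment": the same for the moment, N m; "opening": finger opening in m; "gripper_force": force on a finger pad.
Only numpy, scipy, OpenCV 4.12 (cv2) and the standard library are available. Lean on these libraries where they do the work, as an engineer would, in place of code of your own. Each camera call takes 0.05 s, during which the arm holds its last target. There are 200 camera calls.

## Working session

There is one attempt and no reset: what is moved stays moved. The work goes in short steps, Python scripts to look and compute and a shell command to move; the robot and the scene stay as the last step left them, time stands still between calls to the robot, and variables do not carry over. Pictures are saved under pics/ and viewed, at most 10 in all, crops included, and the job is handed in when it is done.

```bash
mkdir -p pics; ls; python3 - <<'E'
from plant import *
import cv2,json
o=get_obs();print(o)
for n in("top","scene"):
    s=snapshot(n);cv2.imwrite(f"pics/{n}0.png",s["color"][:,:,::-1])
    print(n,s["fx"],s["fy"],s["cx"],s["cy"],s["R"],s["t"])
E
```

```text
pics
{'clock': 0.0, 'joint_pos': array([ 8.00507376e+01,  2.05915462e+01,  6.34296333e-01, -2.17837813e-02,
       -7.01341400e+01, -1.65070863e+01]), 'qvel': array([-0.01353871,  0.01947901,  0.00902795, -0.14530135,  0.0230201 ,
       -0.01692477]), 'tau': array([ 4.02722644e-04, -5.82715666e+01,  2.93050128e+01,  6.99698657e+00,
        6.86248895e-03, -1.65653405e-04]), 'tool_pos': array([0.30063133, 0.60414449, 0.40371992]), 'orientation': array([ 1.79906558e+02, -6.33561275e-03, -2.64637624e+01]), 'force': array([ 0.18468151, -0.47245369, -0.15539688]), 'moment': array([-0.00302136, -0.01710534, -0.01390373]), 'gripper_force': 0.0, 'opening': 0.08748739703913039}
top 390.55314462683555 390.55314462683555 276.20739440341447 206.72386223656963 [[ 0.00596001 -0.99976734 -0.02073031]
 [-0.99801237 -0.00464641 -0.06284679]
 [ 0.06273585  0.02106367 -0.99780786]] [0.00558597 0.57707645 1.28632479]
scene 467.8435320883751 467.8435320883751 276.87242929326504 211.5459331546027 [[-0.84350632  0.53672848 -0.02048503]
 [ 0.32348892  0.47720004 -0.81708937]
 [-0.42877968 -0.69584672 -0.57614696]] [ 0.49271454 -0.09486801  1.56645736]
```

View pics/top0.png

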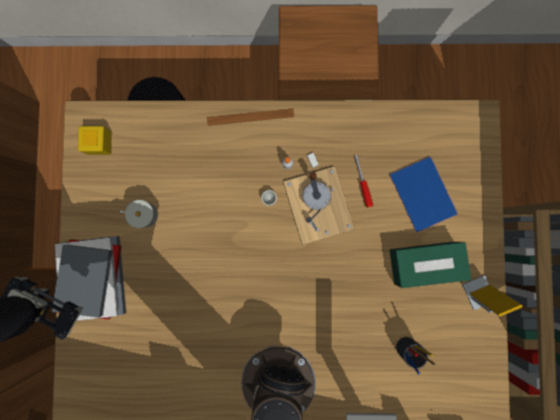

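View pics/scene0.png

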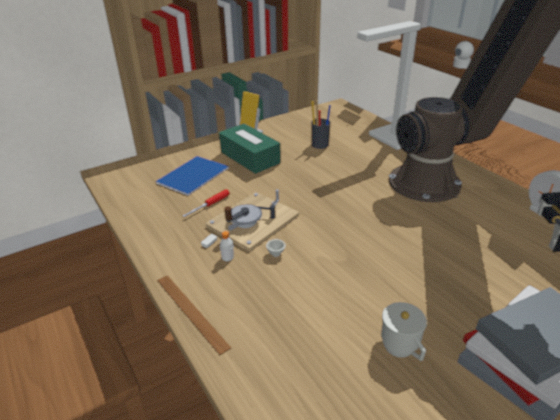

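The top view shows the winch board around (318,205), the drum at (317,195) and the knob near (312,176). The lever and pawl are near (310,218). I'll zoom in.

```bash
python3 - <<'E'
import cv2
a=cv2.imread("pics/top0.png")[155:250,275:365];a=cv2.resize(a,None,fx=6,fy=6,interpolation=cv2.INTER_CUBIC)
cv2.imwrite("pics/c1.png",cv2.convertScaleAbs(a,alpha=1.4))
E
```

```text
(no output)
```

View pics/c1.png

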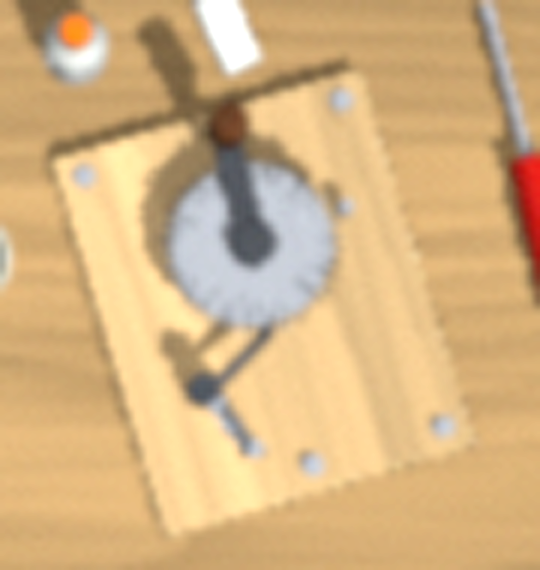

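The crop shows the base corners, the hub at crop (250,240), the knob top at (230,122), the pivot at (203,388) and the pin at about (255,448). Next I cast rays at the known heights.

```bash
cat > h.py <<'E'
from plant import *
import numpy as np
def ray(s,u,v,z):
    R=np.array(s["R"]);t=np.array(s["t"]);c=-R.T@t
    d=R.T@np.array([(u-s["cx"])/s["fx"],(v-s["cy"])/s["fy"],1]);return c+d*(z-c[2])/d[2]
E
python3 - <<'E'
from h import *
s=snapshot("top")
f=lambda x,y,z:ray(s,275+(x+.5)/6-.5,155+(y+.5)/6-.5,z)[:2]
P=dict(hub=f(250,240,.062),knob=f(230,120,.099),piv=f(203,388,.056),pin=f(257,446,.088))
C=[f(*c,.016) for c in((52,156),(350,72),(470,440),(172,535))]
for k,v in P.items():print(k,v.round(4))
print("sides",[np.linalg.norm(C[i]-C[(i+1)%4]).round(4) for i in range(4)])
xd=(C[0]+C[1]-C[2]-C[3]);th=np.arctan2(xd[1],xd[0]);
d=P["piv"]-P["hub"];th2=np.arctan2(d[1],d[0])-np.arctan2(47,-68)
print("yaw",np.degrees([th,th2]),"piv dist",np.linalg.norm(d),"nom .0827")
o=np.mean(C,0)+.03*np.array([np.cos(th),np.sin(th)]);print("origin from base",o)
k=P["knob"]-P["hub"];print("knob r",np.linalg.norm(k),"drum",np.arctan2(k[1],k[0])-th+np.radians(75))
p=P["pin"]-P["piv"];print("pin r",np.linalg.norm(p),np.degrees(np.arctan2(p[1],p[0])-th)%360)
E
```

```text
hub [ 0.6141 -0.1213]
knob [ 0.6737 -0.1079]
piv [ 0.5346 -0.0965]
pin [ 0.5034 -0.1228]
sides [np.float64(0.1732), np.float64(0.2155), np.float64(0.1731), np.float64(0.2214)]
yaw [17.72696709 17.32920818] piv dist 0.08333133440789885 nom .0827
origin from base [ 0.61372222 -0.12181039]
knob r 0.061066935513804224 drum 1.2215239723463422
pin r 0.04082927263015902 202.3785504859706
```

```bash
H="python3 -m handwheel"
$H '[[-1,0,0,0,0,0,-1],[-1,0,0,0,0,0,-1],[-1,0,0,0,0,0,-1],[-1,0,0,0,0,0,-1],[-1,0,0,0,0,0,-1]]'
$H '[[-1,0,0,0,0,0,-1],[-1,0,0,0,0,0,-1],[-1,0,0,0,0,0,-0.33],[-1,0,1,0,0,0,0],[-1,0,1,0,0,0,0]]'
$H '[[-1,0,1,0,0,0,0],[-1,0,1,0,0,0,0],[-1,0,1,0,0,0,0],[-1,0,1,0,0,0,0],[-1,0,1,0,0,0,0]]'
$H '[[-1,0,1,0,0,0,0],[-1,0,1,0,0,0,0],[-1,0,1,0,0,0,0],[-1,0,1,0,0,0,0],[-1,0,1,0,0,0,0]]'
$H '[[-1,0,1,0,0,0,0],[-1,0,1,0,0,0,0],[-1,0,1,0,0,0,0],[-1,0,1,0,0,0,0],[-1,0,1,0,0,0,0]]'
$H '[[-1,0,1,0,0,0,0],[-1,0,1,0,0,0,0],[-1,0,1,0,0,0,0],[-1,0,1,0,0,0,0],[-1,0,1,0,0,0,0]]'
$H '[[-1,0,1,0,0,0,0],[-1,0,1,0,0,0,0],[-1,0,1,0,0,0,0],[-1,0,1,0,0,0,0],[-1,0,1,0,0,0,0]]'
```

```text
clock: 0.78
tool_pos: [0.3007, 0.6042, 0.4042]
orientation: [180.0, 0.0, 3.7]
force: [1.0, -0.6, -0.8]
opening: 0.0434
gripper_force: 0.0
clock: 1.4
tool_pos: [0.3158, 0.5561, 0.4042]
orientation: [180.0, 0.0, 17.5]
force: [0.3, 0.6, -0.4]
opening: 0.0008
gripper_force: 0.0
clock: 2.02
tool_pos: [0.3539, 0.4358, 0.4047]
orientation: [-180.0, -0.0, 17.5]
force: [1.0, -0.3, 0.7]
opening: 0.0006
gripper_force: 0.0
clock: 2.65
tool_pos: [0.3916, 0.3166, 0.4047]
orientation: [-180.0, -0.0, 17.5]
force: [0.4, 0.6, 0.4]
opening: 0.0007
gripper_force: 0.0
clock: 3.28
tool_pos: [0.429, 0.1974, 0.4047]
orientation: [-180.0, -0.0, 17.5]
force: [-0.1, -0.7, 0.2]
opening: 0.0006
gripper_force: 0.0
clock: 3.9
tool_pos: [0.4664, 0.0782, 0.4047]
orientation: [180.0, -0.0, 17.5]
force: [0.2, -0.8, 0.2]
opening: 0.0006
gripper_force: 0.0
clock: 4.53
tool_pos: [0.5039, -0.041, 0.4047]
orientation: [-180.0, -0.0, 17.5]
force: [0.1, 0.6, 0.3]
opening: 0.0003
gripper_force: 0.0
```

```bash
H="python3 -m handwheel"
$H '[[-1,-0.2,1,0,0,0,0],[-1,-0.2,1,0,0,0,0],[-1,-0.2,1,0,0,0,0],[-1,-0.2,1,0,0,0,0],[-1,-0.17,0.72,0,0,0,0]]'
$H '[[-1,0,0,1,0,0,0],[-1,0,0,1,0,0,0],[-1,0,0,1,0,0,0],[-1,0,0,0.6,0,0,0],[-1,0,0,0,0,0,0]]'
python3 - <<'E'
from h import *
import cv2
o=get_obs();print(o["tool_pos"],o["orientation"])
s=snapshot("wrist");print(s["fx"],s["cx"],s["cy"],s["tool_from_camera"])
cv2.imwrite("pics/w1.png",s["color"][:,:,::-1])
E
```

```text
clock: 5.15
tool_pos: [0.516, -0.1609, 0.4046]
orientation: [-180.0, 0.0, 17.5]
force: [-0.1, 1.0, 1.0]
opening: 0.0006
gripper_force: 0.0
clock: 5.78
tool_pos: [0.5161, -0.1594, 0.3139]
orientation: [-180.0, 0.1, 17.5]
force: [0.0, 0.2, -0.2]
opening: 0.0004
gripper_force: 0.0
[ 0.51610486 -0.15942585  0.31388882] [-1.79971933e+02  1.08029608e-01  1.75197201e+01]
325.19226210127806 279.22822187268537 215.56740710984963 [[ 2.46966550e-04 -9.56750430e-01 -2.90909874e-01  7.81631806e-02]
 [ 9.99999927e-01  1.51932223e-04  3.49267319e-04  9.17980496e-04]
 [-2.89963074e-04 -2.90909939e-01  9.56750398e-01  2.02344674e-02]
 [ 0.00000000e+00  0.00000000e+00  0.00000000e+00  1.00000000e+00]]
```

View pics/w1.png

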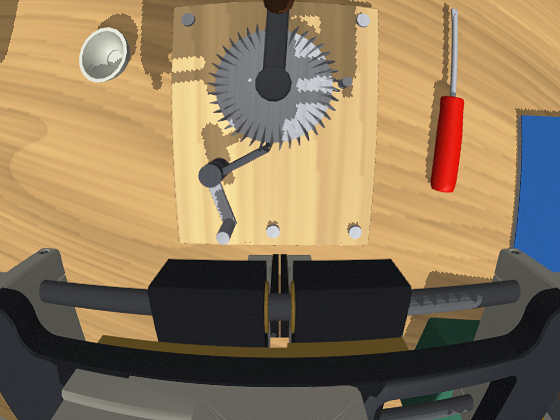

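The wrist view shows the pin's top at (223,238), the pivot at (210,175), the hub at (273,84) and the screwdriver at (450,140). I'll check the pin ray against the earlier estimate.

```bash
cat >> h.py <<'E'
from scipy.spatial.transform import Rotation as Ro
def wray(s,o,u,v,z):
    a=np.array([u-s["cx"],v-s["cy"]]);r=np.linalg.norm(a);th=r/s["fx"]
    d=np.r_[a/r*np.sin(th),np.cos(th)];T=np.array(s["tool_from_camera"])
    W=Ro.from_euler("xyz",o["orientation"],degrees=True).as_matrix()
    c=W@T[:3,3]+o["tool_pos"];d=W@T[:3,:3]@d
    return c+d*(z-c[2])/d[2]
O=np.array([.614,-.1215]);a=np.radians(17.5);A=np.array([[np.cos(a),np.sin(a)],[-np.sin(a),np.cos(a)]])
def win(p):return (A@(np.array(p)[:2]-O)).round(4)
E
python3 - <<'E'
from h import *
o=get_obs();s=snapshot("wrist")
print("tcp",win(o["tool_pos"]),o["tool_pos"])
for n,u,v,z in(("pin",223,238,.088),("piv",210,175,.056),("hub",273,84,.062)):print(n,win(wray(s,o,u,v,z)))
E
```

```text
tcp [-0.1044 -0.0069] [ 0.51649807 -0.15942655  0.31484301]
pin [-0.1053  0.0307]
piv [-0.067   0.0443]
hub [-0.0008 -0.0035]
```

```bash
H="python3 -m handwheel"
$H '[[-1,0,0,0.8,0,0,0],[-1,0,0,0.8,0,0,0],[-1,0,0,0.8,0,0,0],[-1,0,0,0.5,0,0,0],[-1,0,0,0,0,0,0]]'
$H '[[-1,0,-0.1,0,0,0,0],[-1,0,-0.1,0,0,0,0],[-1,0,-0.1,0,0,0,0],[-1,0,0,0,0,0,0]]'
$H '[[-1,0,-0.1,0,0,0,0],[-1,0,-0.1,0,0,0,0],[-1,0,0,0,0,0,0]]'
$H '[[-1,0,-0.1,0,0,0,0],[-1,0,-0.1,0,0,0,0],[-1,0,0,0,0,0,0]]'
python3 -c "
from h import *
print(win(get_obs()['tool_pos']))"
```

```text
clock: 6.5
tool_pos: [0.5164, -0.1592, 0.242]
orientation: [-180.0, 0.0, 17.5]
force: [-0.8, 0.8, -0.2]
opening: 0.0
gripper_force: 0.0
clock: 7.0
tool_pos: [0.5141, -0.1519, 0.2425]
orientation: [180.0, -0.0, 17.5]
force: [0.2, 0.3, 0.1]
opening: 0.0001
gripper_force: 0.0
clock: 7.38
tool_pos: [0.5126, -0.1472, 0.2422]
orientation: [-180.0, -0.0, 17.5]
force: [0.5, -1.1, -0.5]
opening: 0.0007
gripper_force: 0.0
clock: 7.75
tool_pos: [0.5111, -0.1425, 0.2422]
orientation: [180.0, 0.0, 17.5]
force: [-0.3, -0.3, -0.6]
opening: 0.0006
gripper_force: 0.4
[-0.1045  0.0109]
```

```bash
H="python3 -m handwheel"
for i in 1; do
$H '[[-1,0,-0.1,0,0,0,0],[-1,0,-0.1,0,0,0,0]]' | grep -E "pos|force"
$H '[[-1,0,-0.1,0,0,0,0],[-1,0,-0.1,0,0,0,0]]' | grep -E "pos|force"
$H '[[-1,0,-0.1,0,0,0,0],[-1,0,-0.1,0,0,0,0]]' | grep -E "pos|force"
$H '[[-1,0,-0.1,0,0,0,0],[-1,0,-0.1,0,0,0,0]]' | grep -E "pos|force"; done
python3 -c "
from h import *
print(win(get_obs()['tool_pos']))"
```

```text
tool_pos: [0.5089, -0.1383, 0.242]
force: [-1.9, -6.6, 0.9]
gripper_force: 2.9
tool_pos: [0.5074, -0.1336, 0.2421]
force: [-2.0, -6.0, 1.5]
gripper_force: 2.9
tool_pos: [0.5058, -0.1289, 0.2421]
force: [-1.3, -6.6, 0.6]
gripper_force: 3.0
tool_pos: [0.5043, -0.1241, 0.2421]
force: [-1.6, -7.3, 1.4]
gripper_force: 3.1
[-0.1054  0.0305]
```

```bash
H="python3 -m handwheel"
$H '[[-1,0,-0.1,0,0,0,0],[-1,0,-0.1,0,0,0,0]]' | grep -E "pos|force"
$H '[[-1,0,-0.1,0,0,0,0],[-1,0,-0.05,0,0,0,0]]' | grep -E "pos|force"
$H '[[-1,0,-0.04,0,0,0,0]]' | grep -E "pos|force"
$H '[[-1,0,-0.04,0,0,0,0]]' | grep -E "pos|force"
python3 - <<'E'
from h import *
import cv2
o=get_obs();print(win(o['tool_pos']))
s=snapshot("wrist");cv2.imwrite("pics/w2.png",s["color"][:,:,::-1])
E
```

```text
tool_pos: [0.503, -0.1193, 0.2422]
force: [-0.8, -6.4, 1.3]
gripper_force: 3.2
tool_pos: [0.5023, -0.1156, 0.2422]
force: [1.8, -6.8, -0.1]
gripper_force: 3.2
tool_pos: [0.5022, -0.1147, 0.2423]
force: [1.1, -6.8, -1.0]
gripper_force: 3.3
tool_pos: [0.502, -0.1137, 0.2423]
force: [2.2, -7.6, -1.1]
gripper_force: 3.4
[-0.1044  0.0411]
```

View pics/w2.png

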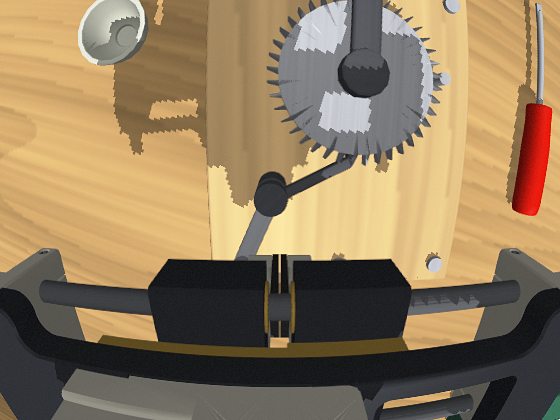

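The wrist view shows the lever running down-left from the pivot at (270,195) to (247,258), so it is close to off. The pawl is still in the wheel at (348,160). I'll continue in 0.5–1 mm steps until the force rises.

```bash
H="python3 -m handwheel"
for k in 1; do
$H '[[-1,0,-0.03,0,0,0,0]]' | grep -E "pos|^force"
$H '[[-1,0,-0.03,0,0,0,0]]' | grep -E "pos|^force"
$H '[[-1,0,-0.02,0,0,0,0]]' | grep -E "pos|^force"
$H '[[-1,0,-0.02,0,0,0,0]]' | grep -E "pos|^force"; done
```

```text
tool_pos: [0.502, -0.113, 0.2423]
force: [2.1, -6.7, -2.6]
tool_pos: [0.5019, -0.1123, 0.2424]
force: [2.8, -6.9, -2.4]
tool_pos: [0.5018, -0.1118, 0.2424]
force: [3.7, -8.5, -2.8]
tool_pos: [0.5018, -0.1115, 0.2424]
force: [4.3, -11.8, -4.1]
```

```bash
H="python3 -m handwheel"
$H '[[-1,0,-0.01,0,0,0,0]]' | grep -E "pos|^force"
$H '[[-1,0,0.2,0,0,0,0],[-1,0,0.4,0,0,0,0],[-1,0,0,-1,0,0,0],[-1,0,0,-1,0,0,0],[-1,0,0,-1,0,0,0]]'
python3 - <<'E'
from h import *
import cv2
o=get_obs();print(win(o['tool_pos']))
s=snapshot("wrist");cv2.imwrite("pics/w3.png",s["color"][:,:,::-1])
E
```

```text
tool_pos: [0.5018, -0.1115, 0.2424]
force: [5.3, -11.4, -3.6]
clock: 10.8
tool_pos: [0.5055, -0.1252, 0.3179]
orientation: [-180.0, 0.0, 17.5]
force: [-0.3, 0.6, 0.3]
opening: 0.0003
gripper_force: 0.0
[-0.1046  0.0291]
```

View pics/w3.png

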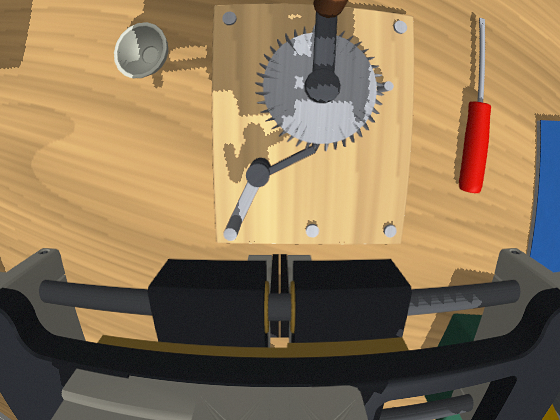

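The wrist view shows the lever at off, with the pin top at (231,234). The pawl nose is still in the wheel at (315,150), the knob is at the top edge at (330,5), and the bystanders are untouched. I'll measure these and plan the approach to the knob.

```bash
python3 - <<'E'
from h import *
o=get_obs();s=snapshot("wrist");p={}
for n,u,v,z in(("pin",231,234,.088),("piv",258,174,.056),("hub",322,87,.062),("nose",315,150,.048)):
    p[n]=win(wray(s,o,u,v,z));print(n,p[n])
d=p["pin"]-p["piv"];print(np.degrees(np.arctan2(d[1],d[0])))
s=snapshot("top");g=ray(s,275+75/6,155+32/6,.085);print("glue",g,win(g))
print("knob shift world",np.array([.6743,-.108])-o["tool_pos"][:2], "winch",A@(np.array([.6743,-.108])-o["tool_pos"][:2]))
E
```

```text
pin [-0.1028  0.0612]
piv [-0.0657  0.0435]
hub [ 0.0003 -0.0036]
nose [-0.0478 -0.0006]
154.4947063569204
glue [ 0.72132066 -0.02791593  0.085     ] [0.1305 0.057 ]
knob shift world [0.16772999 0.01726282] winch [ 0.16515796 -0.03397353]
```

```bash
H="python3 -m handwheel"
$H '[[0,0.95,0.2,0,0,0,0],[0,0.95,0.2,0,0,0,0],[0,0.95,0.2,0,0,0,0],[0,0.95,0.2,0,0,0,0],[0,0.95,0.2,0,0,0,0]]' >/dev/null
$H '[[0,0.95,0.2,0,0,0,0],[0,0.95,0.2,0,0,0,0],[0,0,0,0,0,0,1],[0,0,0,0,0,0,1],[0,0,0,0,0,0,1]]' >/dev/null
$H '[[0,0,0,0,0,0,1],[0,0,0,0,0,0,1],[0,0,0,0,0,0,1],[0,0,0,0,0,0,0],[0,0,0,0,0,0,0]]'
python3 - <<'E'
from h import *
import cv2
o=get_obs();print(win(o['tool_pos']))
s=snapshot("wrist");cv2.imwrite("pics/w4.png",s["color"][:,:,::-1])
E
```

```text
clock: 12.82
tool_pos: [0.6745, -0.1084, 0.3164]
orientation: [180.0, 0.1, -18.4]
force: [-0.4, 0.2, 0.9]
opening: 0.0435
gripper_force: 0.0
[ 0.0617 -0.0057]
```

View pics/w4.png

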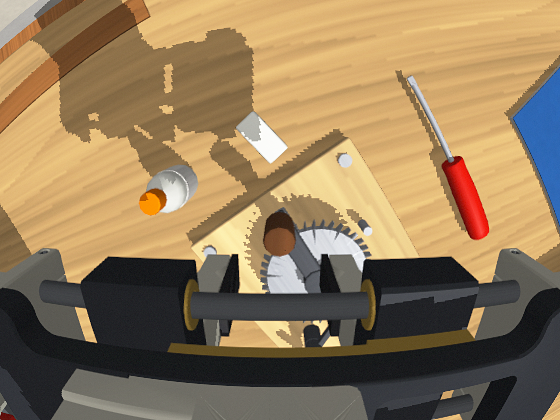

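The knob's top centre is at (280,238), between the open fingers at columns 218 and 340. The glue at (160,195) and the eraser at (262,137) are clear.

```bash
python3 - <<'E'
from h import *
o=get_obs();s=snapshot("wrist")
k=wray(s,o,280,238,.099);print(k,win(k),np.linalg.norm(win(k)))
d=k-o["tool_pos"];W=Ro.from_euler("xyz",o["orientation"],degrees=True).as_matrix();print("tool shift",W.T@d)
E
```

```text
[ 0.67728204 -0.11107622  0.099     ] [ 0.0635 -0.0091] 0.06414873342475283
tool shift [0.00363739 0.00171874 0.21761621]
```

```bash
H="python3 -m handwheel"
$H '[[0,0.12,0.06,0.8,0,0,0],[0,0,0,0.8,0,0,0],[0,0,0,0.8,0,0,0],[0,0,0,0.48,0,0,0],[0,0,0,0,0,0,0]]'
$H '[[-1,0,0,0,0,0,0],[-1,0,0,0,0,0,0]]'
$H '[[-1,0,0,0,0,0,0],[-1,0,0,0,0,0,0]]'
```

```text
clock: 13.55
tool_pos: [0.6766, -0.1107, 0.2437]
orientation: [179.9, 0.1, -18.5]
force: [0.4, 0.5, 0.2]
opening: 0.0438
gripper_force: 0.0
clock: 13.8
tool_pos: [0.6773, -0.1106, 0.2461]
orientation: [-180.0, -0.1, -18.5]
force: [-0.3, 0.2, 0.1]
opening: 0.0293
gripper_force: 0.0
clock: 14.05
tool_pos: [0.6774, -0.11, 0.246]
orientation: [-179.9, -0.1, -18.5]
force: [0.6, 4.5, 3.5]
opening: 0.0215
gripper_force: 30.0
```

```bash
H="python3 -m handwheel"
$H '[[-1,-0.045,-0.07,0,0,0,0],[-1,0,0,0,0,0,0]]' | grep -E "pos|force"
$H '[[-1,-0.045,-0.07,0,0,0,0],[-1,0,0,0,0,0,0]]' | grep -E "pos|force"
$H '[[-1,-0.045,-0.07,0,0,0,0],[-1,0,0,0,0,0,0]]' | grep -E "pos|force"
python3 - <<'E'
from h import *
import cv2
o=get_obs()
s=snapshot("top");cv2.imwrite("pics/t5.png",s["color"][:,:,::-1])
c=s["color"][155:250,275:365,::-1];c=cv2.resize(c,None,fx=4,fy=4,interpolation=cv2.INTER_CUBIC)
s=snapshot("wrist")["color"][150:420,140:440,::-1];s=cv2.resize(s,(420,380))
cv2.imwrite("pics/w5.png",np.hstack([c,s]))
E
```

```text
tool_pos: [0.6771, -0.1087, 0.246]
force: [2.2, 0.3, 4.5]
gripper_force: 30.0
tool_pos: [0.6766, -0.1072, 0.246]
force: [4.5, -3.9, 4.5]
gripper_force: 30.0
tool_pos: [0.6762, -0.1055, 0.246]
force: [4.7, -4.9, 4.4]
gripper_force: 30.0
```

View pics/w5.png

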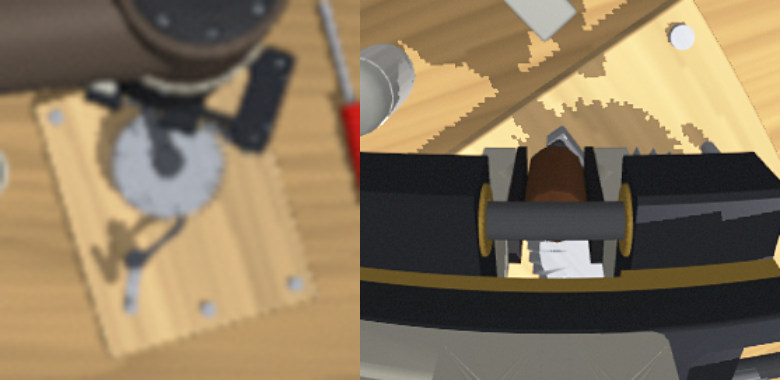

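The left crop shows the hub at (165,160), the pivot at (133,258) and the pawl tip near (183,222), which may still be touching the wheel. I'll wind on a little more and measure the nose distance.

```bash
H="python3 -m handwheel"
$H '[[-1,-0.045,-0.06,0,0,0,0],[-1,0,0,0,0,0,0]]' | grep -E "pos|force"
$H '[[-1,-0.045,-0.06,0,0,0,0],[-1,0,0,0,0,0,0]]' | grep -E "pos|force"
python3 - <<'E'
from h import *
import cv2
b=cv2.imread("pics/top0.png");m=cv2.imread("pics/t5.png");t=snapshot("top")["color"][:,:,::-1].copy();cv2.imwrite("pics/t6.png",t)
f=lambda i:cv2.resize(i[190:240,295:335],None,fx=6,fy=6,interpolation=cv2.INTER_CUBIC)
cv2.imwrite("pics/c6.png",np.hstack([f(b),f(m),f(t)]))
E
```

```text
tool_pos: [0.6756, -0.104, 0.246]
force: [5.1, -6.6, 3.5]
gripper_force: 30.0
tool_pos: [0.675, -0.1023, 0.246]
force: [5.5, -6.4, 3.5]
gripper_force: 30.0
```

View pics/c6.png

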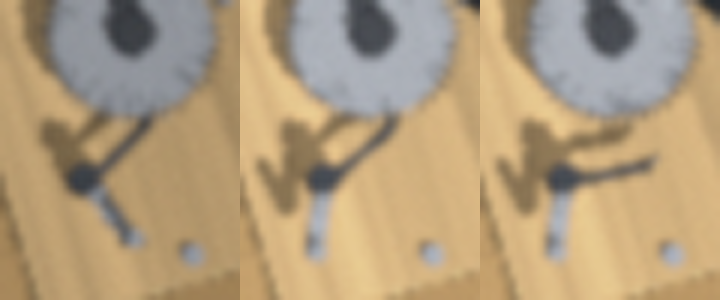

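The pawl has sprung off: in the right panel its tip at (652,165) is well clear of the wheel. Now I'll work out the arc for easing the drum down.

```bash
python3 - <<'E'
from h import *
y=np.radians(-18.5);M=np.array([[np.cos(y),np.sin(y)],[np.sin(y),-np.cos(y)]])
p=np.radians(19.3-4.5*np.arange(18));P=np.c_[np.cos(p),np.sin(p)]*.062
print(np.c_[np.degrees(p)[1:],(np.diff(P,axis=0)@M.T/.025).round(2),P[1:]+[.6165,-.1228]].round(4))
E
```

```text
[[ 1.480e+01  1.100e-01  1.600e-01  6.764e-01 -1.070e-01]
 [ 1.030e+01  1.000e-01  1.700e-01  6.775e-01 -1.117e-01]
 [ 5.800e+00  9.000e-02  1.700e-01  6.782e-01 -1.165e-01]
 [ 1.300e+00  7.000e-02  1.800e-01  6.785e-01 -1.214e-01]
 [-3.200e+00  6.000e-02  1.900e-01  6.784e-01 -1.263e-01]
 [-7.700e+00  4.000e-02  1.900e-01  6.779e-01 -1.311e-01]
 [-1.220e+01  3.000e-02  1.900e-01  6.771e-01 -1.359e-01]
 [-1.670e+01  1.000e-02  1.900e-01  6.759e-01 -1.406e-01]
 [-2.120e+01 -0.000e+00  1.900e-01  6.743e-01 -1.452e-01]
 [-2.570e+01 -2.000e-02  1.900e-01  6.724e-01 -1.497e-01]
 [-3.020e+01 -3.000e-02  1.900e-01  6.701e-01 -1.540e-01]
 [-3.470e+01 -5.000e-02  1.900e-01  6.675e-01 -1.581e-01]
 [-3.920e+01 -6.000e-02  1.800e-01  6.645e-01 -1.620e-01]
 [-4.370e+01 -8.000e-02  1.800e-01  6.613e-01 -1.656e-01]
 [-4.820e+01 -9.000e-02  1.700e-01  6.578e-01 -1.690e-01]
 [-5.270e+01 -1.000e-01  1.700e-01  6.541e-01 -1.721e-01]
 [-5.720e+01 -1.200e-01  1.600e-01  6.501e-01 -1.749e-01]]
```

```bash
H="python3 -m handwheel"
$H '[[-1,0.05,0.08,0,0,0,0],[-1,0.06,0.08,0,0,0,0],[-1,0.1,0.17,0,0,0,0]]' | grep -E "pos|force"
$H '[[-1,0.09,0.17,0,0,0,0],[-1,0.07,0.18,0,0,0,0]]' | grep -E "pos|force"
```

```text
tool_pos: [0.6776, -0.1117, 0.246]
force: [5.9, -6.4, 2.3]
gripper_force: 30.0
tool_pos: [0.6787, -0.1214, 0.246]
force: [6.1, -6.5, 2.6]
gripper_force: 30.0
```

```bash
H="python3 -m handwheel"
$H '[[-1,0.06,0.19,0,0,0,0],[-1,0.04,0.19,0,0,0,0]]' | grep -E "pos|^force"
$H '[[-1,0.03,0.19,0,0,0,0],[-1,0.01,0.19,0,0,0,0]]' | grep -E "pos|^force"
```

```text
tool_pos: [0.6782, -0.1314, 0.246]
force: [6.6, -6.6, 1.5]
tool_pos: [0.6762, -0.1408, 0.2461]
force: [6.7, -9.3, 2.3]
```

```bash
H="python3 -m handwheel"
$H '[[-1,0.02,0.19,0,0,0,0],[-1,0.0,0.19,0,0,0,0]]' | grep -E "pos|^force"
$H '[[-1,-0.02,0.19,0,0,0,0],[-1,-0.04,0.19,0,0,0,0]]' | grep -E "pos|^force"
```

```text
tool_pos: [0.6731, -0.1501, 0.246]
force: [4.3, -7.4, 3.7]
tool_pos: [0.6683, -0.1588, 0.246]
force: [2.8, -7.9, 4.4]
```

```bash
H="python3 -m handwheel"
$H '[[-1,-0.05,0.19,0,0,0,0],[-1,-0.07,0.18,0,0,0,0]]' | grep -E "pos|^force"
$H '[[-1,-0.04,0.09,0,0,0,0],[-1,-0.04,0.09,0,0,0,0]]' | grep -E "pos|^force"
$H '[[-1,-0.05,0.08,0,0,0,0],[-1,0,0,0,0,0,0]]' | grep -E "pos|^force"
```

```text
tool_pos: [0.6621, -0.1666, 0.246]
force: [0.6, -8.1, 6.0]
tool_pos: [0.6585, -0.1703, 0.246]
force: [-0.9, -8.5, 7.4]
tool_pos: [0.6565, -0.1719, 0.246]
force: [0.6, -10.3, 5.9]
```

```bash
H="python3 -m handwheel"
$H '[[-1,-0.028,0.042,0,0,0,0],[-1,-0.028,0.042,0,0,0,0]]' | grep -E "pos|^force"
$H '[[-1,-0.028,0.042,0,0,0,0],[-1,0,0,0,0,0,0]]' | grep -E "pos|^force"
$H '[[-1,-0.028,0.042,0,0,0,0],[-1,0,0,0,0,0,0]]' | grep -E "pos|^force"
```

```text
tool_pos: [0.6547, -0.1733, 0.246]
force: [0.6, -8.8, 6.4]
tool_pos: [0.6535, -0.1742, 0.246]
force: [-1.7, -10.0, 5.4]
tool_pos: [0.6525, -0.1749, 0.2459]
force: [-1.2, -9.9, 8.1]
```

```bash
H="python3 -m handwheel"
$H '[[-1,-0.03,0.04,0,0,0,0],[-1,0,0,0,0,0,0]]' | grep -E "pos|^force"
$H '[[-1,-0.025,0.034,0,0,0,0],[-1,0,0,0,0,0,0]]' | grep -E "pos|^force"
$H '[[-1,-0.02,0.025,0,0,0,0],[-1,0,0,0,0,0,0]]' | grep -E "pos|^force"
```

```text
tool_pos: [0.6515, -0.1756, 0.246]
force: [-0.4, -9.1, 8.3]
tool_pos: [0.6506, -0.1762, 0.2459]
force: [-0.4, -9.9, 7.2]
tool_pos: [0.6501, -0.1764, 0.246]
force: [0.0, -8.4, 6.2]
```

```bash
H="python3 -m handwheel"
$H '[[-1,-0.02,0.022,0,0,0,0],[-1,0,0,0,0,0,0]]' | grep -E "pos|^force"
$H '[[-1,-0.02,0.022,0,0,0,0],[-1,0,0,0,0,0,0]]' | grep -E "pos|^force"
$H '[[-1,-0.02,0.022,0,0,0,0],[-1,0,0,0,0,0,0]]' | grep -E "pos|^force"
```

```text
tool_pos: [0.6499, -0.1765, 0.246]
force: [1.8, -7.8, 6.2]
tool_pos: [0.6496, -0.1766, 0.246]
force: [3.6, -6.7, 5.0]
tool_pos: [0.6493, -0.1768, 0.246]
force: [4.7, -5.2, 3.1]
```

The force has reversed and the travel has stalled, so the lug is on the stop. Now I'll release and retreat upward.

```bash
H="python3 -m handwheel"
$H '[[-0.3,0,0,0,0,0,0],[0,0,0,0,0,0,0],[0,0,0,0,0,0,0]]'
$H '[[0,0,0,-0.5,0,0,0],[0,0,0,-1,0,0,0],[0,0,0,-1,0,0,0],[0,0,0,-1,0,0,0],[0,0,0,-1,0,0,0]]'
$H '[[0,-1,0,0,0,0,0],[0,-1,0,0,0,0,0],[0,-1,0,0,0,0,0],[0,-1,0,0,0,0,0],[0,0,0,0,0,0,0]]'
python3 - <<'E'
from h import *
import cv2
o=get_obs();s=snapshot("wrist");t=snapshot("top")["color"]
c=cv2.resize(t[155:250,275:365,::-1],(360,380),interpolation=cv2.INTER_CUBIC)
cv2.imwrite("pics/w7.png",np.hstack([c,cv2.resize(s["color"][:290,:,::-1],(440,380))[:, :]]))
E
```

```text
clock: 20.45
tool_pos: [0.648, -0.1757, 0.2445]
orientation: [180.0, 0.1, -18.5]
force: [0.2, -0.2, -0.3]
opening: 0.0421
gripper_force: 0.0
clock: 21.08
tool_pos: [0.6484, -0.1757, 0.3595]
orientation: [-180.0, -0.0, -18.5]
force: [-0.0, -0.1, -0.6]
opening: 0.0439
gripper_force: 0.0
clock: 21.7
tool_pos: [0.5524, -0.1438, 0.3591]
orientation: [-180.0, -0.1, -18.4]
force: [-0.3, 0.8, -0.0]
opening: 0.0437
gripper_force: 0.0
```

View pics/w7.png

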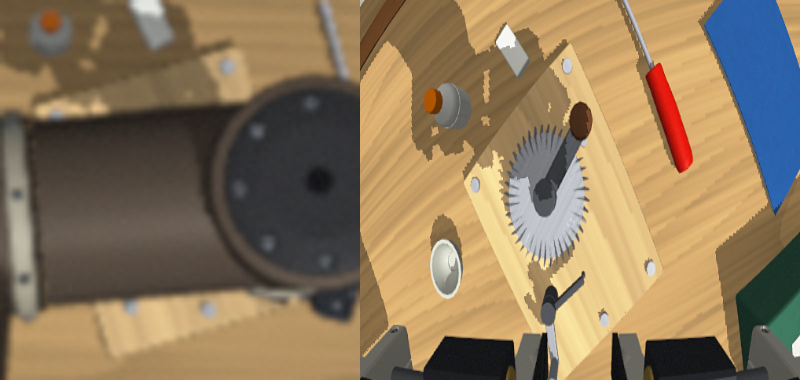

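Everything is standing clear. In the right panel the hub is at (545,195), the knob at (580,118), and the pawl is off with its tip at (583,275). I'll check the crank angle.

```bash
python3 - <<'E'
from h import *
o=get_obs();s=snapshot("wrist")
f=lambda x,y,z:wray(s,o,(x-360)/.7857,y/1.3103,z)
h,k,n,p=[win(f(*q)) for q in((545,192,.062),(580,116,.099),(582,276,.048),(549,306,.056))]
d=k-h;print(h,k,np.linalg.norm(d),"drum",np.arctan2(d[1],d[0])+np.radians(75),"nose",np.linalg.norm(n-h),n,p)
E
```

```text
[ 0.0031 -0.0074] [ 0.0177 -0.0648] 0.05922769622397953 drum -0.012725743466838635 nose 0.07306161783043133 [-0.0699 -0.0044] [-0.0631  0.0388]
```

Measured drum angle is about 0 and the nose is about 73 mm from the axis, so I'll hand in.

```bash
python3 -c "
from plant import *
print(close_job())"
```

```text
the job is handed in; nothing more can be done
None
```

The winch is let down and the job is handed in: the lever is at off, the pawl is clear of the wheel (nose about 73 mm from the axis), the drum measures about 0 rad with its lug eased onto the stop post, and I saw no bystander disturbed; the hand-in gave no verdict.

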